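# Riddle the thumb nuts out of a dip basket, then tip out the bottle adaptors

### The job

The wire dip basket on the rubber mat holds three aluminium bottle adaptors from the reagent carousel, washed together with its four small thumb nuts. Hold the basket over the steel pan and shake or rock it until every nut has dropped through the floor slots into the pan, with the adaptors still in the basket; then carry it over the white drying tray, tip the adaptors out over its lip into the tray from low down, and stand the empty basket upright back on its mat. Leave the other things on the bench as they are.

Things in the scene. Friction and masses are not known exactly. Their poses are not given: they have to be found in the camera images.
- basket: Stainless wire dip basket with slotted floor, 205 long x 130 wide, walls 50 mm high, 0.36 to 0.54 kg. Stands on the undersides of its two long walls (z = 0 there, origin midway between them). +x points to the closed rear wall (inside face x = +85 mm), -x to the pouring lip, +z up. Inside y = +-61 mm. Polished: parts in it begin to slide when it is tilted about 17 to 22 degrees. Starts on the mat.
- basket_grip (a point): Centre of the handle's grip, (-10, 0, 125) mm in the basket's frame and with its axes: a flat black bar 130 mm long along y, 12 mm thick, 26 mm deep, on two straps from the long walls. Fixed and raked back: its depth runs along (sin 20 deg, 0, cos 20 deg), its thickness along (cos 20 deg, 0, -sin 20 deg), so fingers that hold it flat lean 20 deg. Free below it down to z = 42 mm.
- basket_lip (a point): Middle of the top edge of the pouring lip, (-116, 0, 27.5) mm in the basket's frame, axes as the basket's. The lip is plain sheet, as wide as the inside, that rises outwards at 30 degrees from the front end of the floor (x = -85 mm), between the ends of the long walls.
- basket_mid (a point): Middle of the room inside the basket, (0, 0, 30) mm in its frame. The floor below: three flat bars along x, 14 mm wide, centred on y = -34, 0 and +34 mm, tops at z = 12 mm, with four open slots 20 mm wide between and beside them, all from x = -85 to +85 mm.
- adaptor0: Aluminium bottle adaptor: an open cup, 36 mm outside diameter, 30 mm high, 4 mm wall and base, 42 g; too big for the slots. Origin: centre of its underside, +z up through the mouth. Starts standing in the basket.
- adaptor1: Aluminium bottle adaptor: an open cup, 36 mm outside diameter, 30 mm high, 4 mm wall and base, 42 g; too big for the slots. Origin: centre of its underside, +z up through the mouth. Starts standing in the basket.
- adaptor2: Aluminium bottle adaptor: an open cup, 36 mm outside diameter, 30 mm high, 4 mm wall and base, 42 g; too big for the slots. Origin: centre of its underside, +z up through the mouth. Starts standing in the basket.
- nut0: Steel knurled thumb nut: round head 16 mm diameter x 7 mm with a boss 11 mm diameter x 3 mm on it, 11 g. Origin: centre of the head's flat face, +z towards the boss. Starts head down on a floor bar of the basket, where it stays while the basket is moved smoothly and level; when it slides sideways off the bar it falls through a slot.
- nut1: Steel knurled thumb nut: round head 16 mm diameter x 7 mm with a boss 11 mm diameter x 3 mm on it, 11 g. Origin: centre of the head's flat face, +z towards the boss. Starts head down on a floor bar of the basket, where it stays while the basket is moved smoothly and level; when it slides sideways off the bar it falls through a slot.
- nut2: Steel knurled thumb nut: round head 16 mm diameter x 7 mm with a boss 11 mm diameter x 3 mm on it, 11 g. Origin: centre of the head's flat face, +z towards the boss. Starts head down on a floor bar of the basket, where it stays while the basket is moved smoothly and level; when it slides sideways off the bar it falls through a slot.
- nut3: Steel knurled thumb nut: round head 16 mm diameter x 7 mm with a boss 11 mm diameter x 3 mm on it, 11 g. Origin: centre of the head's flat face, +z towards the boss. Starts head down on a floor bar of the basket, where it stays while the basket is moved smoothly and level; when it slides sideways off the bar it falls through a slot.
- pan: Stainless steel pan, fixed, 230 (x) x 190 (y) x 40 mm high outside, wall and floor 4 mm, rolled rim 7 mm wider all round. Origin: centre of its underside, +z up.
- tray: White plastic drying tray with thin grey ribs on its floor, fixed, 240 (x) x 220 (y) x 34 mm high outside, wall and floor 5 mm. Origin: centre of its underside, +z up.
- mat: Black rubber drip mat, fixed, 240 (x) x 165 (y) x 4 mm thick. Origin: centre of its underside. Mat, pan and tray stand side by side in any order.
- reagent: Bystander: amber bottle, 56 mm diameter, 105 mm high. Origin: centre of its underside.
- pot0: Bystander: specimen pot, 60 mm diameter, 62 mm high. Origin: centre of its underside.
- pot1: Bystander: specimen pot, 52 mm diameter, 55 mm high. Origin: centre of its underside.
- coplin: Bystander: square glass staining jar with a round lid, 54 mm wide, 88 mm high. Origin: centre of its underside.
- slidebox: Bystander: grey slide box, 90 (x) x 38 (y) x 32 mm high. Origin: centre of its underside.
- driver: Bystander: screwdriver lying on the bench, 170 mm long. Origin: under its middle, x along it.

How it is judged:
On the way, in this order (a step that is already met when the one before it is completed fails the run):
1. all four thumb nuts lie in the steel pan while all three adaptors are still in the basket (x of nut0 in the frame of pan between -0.113 and 0.113 m and y of nut0 in the frame of pan between -0.093 and 0.093 m and z of nut0 in the frame of pan between 0 and 0.04 m and x of nut1 in the frame of pan between -0.113 and 0.113 m and y of nut1 in the frame of pan between -0.093 and 0.093 m and z of nut1 in the frame of pan between 0 and 0.04 m and x of nut2 in the frame of pan between -0.113 and 0.113 m and y of nut2 in the frame of pan between -0.093 and 0.093 m and z of nut2 in the frame of pan between 0 and 0.04 m and x of nut3 in the frame of pan between -0.113 and 0.113 m and y of nut3 in the frame of pan between -0.093 and 0.093 m and z of nut3 in the frame of pan between 0 and 0.04 m and distance between each of adaptor0, adaptor1, adaptor2 and basket_mid below 0.095 m), for 0.2 s.
2. the basket is tipped over the drying tray (its floor more than 0.7 rad from level) (angle between basket's own z axis and vertical above 0.7 rad and horizontal distance between basket and tray below 0.22 m), for 0.1 s.
At the end, for the whole second after the job is handed in: All four nuts lie inside the steel pan and all three adaptors inside the drying tray; the empty basket stands upright (within 0.10 rad) on the mat, its centre within 60 mm of the mat's centre, any yaw; basket, nuts and adaptors are at rest (below 0.05 m/s) (x of nut0 in the frame of pan between -0.113 and 0.113 m and y of nut0 in the frame of pan between -0.093 and 0.093 m and z of nut0 in the frame of pan between 0 and 0.04 m and x of nut1 in the frame of pan between -0.113 and 0.113 m and y of nut1 in the frame of pan between -0.093 and 0.093 m and z of nut1 in the frame of pan between 0 and 0.04 m and x of nut2 in the frame of pan between -0.113 and 0.113 m and y of nut2 in the frame of pan between -0.093 and 0.093 m and z of nut2 in the frame of pan between 0 and 0.04 m and x of nut3 in the frame of pan between -0.113 and 0.113 m and y of nut3 in the frame of pan between -0.093 and 0.093 m and z of nut3 in the frame of pan between 0 and 0.04 m and x of adaptor0 in the frame of tray between -0.117 and 0.117 m and y of adaptor0 in the frame of tray between -0.107 and 0.107 m and z of adaptor0 in the frame of tray between 0 and 0.09 m and x of adaptor1 in the frame of tray between -0.117 and 0.117 m and y of adaptor1 in the frame of tray between -0.107 and 0.107 m and z of adaptor1 in the frame of tray between 0 and 0.09 m and x of adaptor2 in the frame of tray between -0.117 and 0.117 m and y of adaptor2 in the frame of tray between -0.107 and 0.107 m and z of adaptor2 in the frame of tray between 0 and 0.09 m and horizontal distance between basket and mat below 0.06 m and angle between basket's own z axis and vertical below 0.1 rad and z of basket in the frame of mat below 0.015 m and linear speed of each of adaptor0, adaptor1, adaptor2, nut0, nut1, nut2, nut3, basket below 0.05 m/s); the robot touches nothing.
It fails at once if a bystander on the bench is moved more than 30 mm or knocked over (distance of any of reagent, pot0, pot1, coplin, slidebox, driver from where it was at the start of the episode above 0.03 m or angle between any of reagent, pot0, pot1, coplin's own z axis and vertical above 0.3 rad).
It fails at once if an adaptor is dropped from a height or flung (faster than 2.2 m/s, a fall of 25 cm) (linear speed of any of adaptor0, adaptor1, adaptor2 above 2.2 m/s).
It also fails if it takes over 72 s, if anything falls off the work surface, if the arm or the gripper's body presses on something with over 40 N, if the wrist force passes 120 N, or if a joint passes its speed limit or range.

### The arm

A 6-joint arm with a two-finger parallel gripper is mounted at the origin on the work surface. World frame = base frame: x ahead of the robot, y to its left, z up, the work surface at z = 0. Lengths are in m, angles in rad, forces in N, time in s.
With the tool pointing down it reaches from about 0.35 to 0.975 m from the base axis. Payload 4.9 kg.
Tool frame: the origin (TCP) lies at the very end of the fingers, on their centre line; the grasp point (between the pads) lies 19 mm behind it; x points along the fingers, y is the direction in which the jaws open and shut, and the axes are right-handed (so a half turn about x gives the same grasp; the last joint's range is limited). The gripper opens to 85 mm and grips with 20 to 120 N. Pads are 22 mm wide; open, the fingers measure 114 mm over their backs; the gripper's body (76 mm by 85 mm) begins 54 mm behind the grasp point. The pads swing forward as they close: fully open they stand 13 mm farther back than shut.
Start: joints at [-1.272, 0.053, 1.613, -0, 1.476, -0.119], TCP at [0.254, -0.571, 0.231] pointing down, gripper open.
Joint ranges: [-3.01, 3.01], [-1.01, 2.22], [0.06, 2.58], [-1.02, 4.17], [0.09, 2.62], [-3.14, 3.14]. Speed limits (rad/s): [2.57, 2.57, 3.14, 3.14, 3.14, 3.14].

### API

Orientations are given as a rotation vector (axis times angle).
In Python, from station import ctrl, get_image, calibration, finish_job, search_frame, cut_out, mark_of gives the robot as it stands. The module is installed in compiled form; this text tells all that it offers.
- The arm moves only by the tool arm_command, never from a script. Its argument "plan" is a list that holds one entry, the list of rows, each a list of 7 numbers: the shift along the tool's x, y, z in m, then the turn, a rotation vector about the tool's x, y, z in degrees, then the finger opening in m, from 0 to 0.0854. A call has 1 to 20 rows; each row shifts and turns the pose as measured when the row begins, along the tool's axes as they then stand; what a row does not reach is not made up. A row lasts 1/12 s, in which the tool goes at most 41.7 mm and 7.16 degrees, less where a joint would pass 70% of its speed; a pose out of reach is approached as far as the arm can. A call with a gripper value outside its range is refused whole. The fingers move at their own pace and stop on an object; "squeeze" is the grip in N (left out, the last holds). Time passes only in rows, so rows that do not move let the fingers close. It gives the time, the measured TCP pose, the force and the opening at its end, in the units of the state.
- ctrl.get_obs(): the state, without advancing time (a new reading comes with each control period).
- get_image(name): name is "scene" or "top" or "wrist"; returns the picture (400x640x3 uint8, red, green, blue); there is no depth.
- calibration(name): a dict with "fx", "fy", "cx", "cy" (pixels), "cam_to_world" (4x4, takes a point from camera to world coordinates); the wrist camera has in their place "hand_eye" (4x4, takes a point from camera to tool coordinates, whose origin is the TCP and whose axes are the tool frame's). Camera axes: x right, y down, z forward; pixel columns grow to the right and rows downward; lengths in m; the calibration is good to about 2 mm. A picture is of the moment at which its call begins: read the wrist's pose just before it. calibration takes no time and is no camera call.
- finish_job(): hands the job in, once; it reports no verdict.
Trained networks look in the newest picture that a camera, given by its name, has taken for a name from the list of things; names that differ only in an ending like _2 or _b are one class to them, and where a whole thing is asked for, a point or a joint stands for the part that bears it (a point fixed in the world has none). Each returns a list of dicts, best first, with "conf" (0 to 1); they miss things now and then, are a little off and sometimes report something else, mostly with a low value. They report only what shows in the picture. A call takes as long as a camera call.
- search_frame(camera, thing): "at" ([x, y, z] in m, in the coordinates of the camera as it stood for that picture, good to about 4 mm: the middle of the surface that is visible of it).
- cut_out(camera, thing): "mask" (400x640 bool, what is visible of it).
- mark_of(camera, thing): "at" ([x, y, z] in m, in the coordinates of the camera as it stood for that picture, good to about 4 mm: a listed point, or the origin of a listed thing).
The state is a dict: "t": time; "q": joint angles; "dq": joint speeds; "effort": joint torques, N m; "tool_pos": TCP position; "tool_rot": TCP orientation; "contact_force": force on the tool from outside, world axes, zero at the start; "wrist_torque": the same for the moment, N m; "opening": finger opening in m.
Only numpy, scipy, OpenCV 4.12 (cv2) and the standard library are available. Lean on these libraries where they do the work, as an engineer would, in place of code of your own. Each camera call takes 0.05 s, during which the arm holds its last target. There are 200 camera calls.

## Working session

There is one attempt and no reset: what is moved stays moved. The work goes in short steps, Python scripts to look and compute and a tool call to move; the robot and the scene stay as the last step left them, time stands still between calls to the robot, and variables do not carry over. Pictures are saved under pics/ and viewed, about 8 in all and at most 12, crops included, and the job is handed in when it is done.

Besides the shell and the picture viewer there is one more tool, called by a JSON object that holds its "fn" and its "kwargs". arm_command: Moves the arm, as the interface text tells. Its arguments: {"type":"object","properties":{"plan":{"type":"array","items":{"type":"array","items":{"type":"array","items":{"type":"number"}}}},"squeeze":{"type":"number"}},"required":["plan"]}

```bash
mkdir -p pics; cat > h.py <<'E'
import numpy as np, cv2
from station import *
from scipy.spatial.transform import Rotation as R
def T_cam(c):
    k=calibration(c)
    if 'cam_to_world' in k: return np.array(k['cam_to_world'])
    o=ctrl.get_obs(); T=np.eye(4); T[:3,:3]=R.from_rotvec(o['tool_rot']).as_matrix(); T[:3,3]=o['tool_pos']
    return T@np.array(k['hand_eye'])
def snap(c,f):
    T=T_cam(c); im=get_image(c); cv2.imwrite('pics/'+f,im[:,:,::-1]); return T
def mark(c,T,n,f=None):
    return [((T@np.r_[d['at'],1])[:3].round(3).tolist(),round(d['conf'],2)) for d in (f or mark_of)(c,n)[:4]]
E
python3 - <<'E'
from h import *
o=ctrl.get_obs();print(o)
Tt=snap('top','top0.png');
for n in ['basket','basket_grip','basket_lip','pan','tray','mat','reagent','pot0','coplin','slidebox','driver']: print('top',n,mark('top',Tt,n))
Ts=snap('scene','scene0.png')
for n in ['basket','basket_grip','basket_lip']: print('scene',n,mark('scene',Ts,n))
a=cv2.imread('pics/top0.png');b=cv2.imread('pics/scene0.png');cv2.imwrite('pics/both0.png',cv2.resize(np.vstack([a,b]),(480,600)))
E
```

```text
{'t': 0.0, 'q': array([-1.27202608e+00,  5.33560920e-02,  1.61426371e+00,  4.41622104e-06,
        1.47602086e+00, -1.18968052e-01]), 'dq': array([ 0.00075246,  0.00062658, -0.00041329, -0.00154991,  0.00059814,
       -0.00053891]), 'effort': array([ 1.18053867e-03, -3.93687236e+01, -3.70169592e+01, -5.17092383e-05,
        7.06895051e-03, -7.07742664e-07]), 'tool_pos': array([ 0.25339618, -0.57065419,  0.2300816 ]), 'tool_rot': array([ 1.99171962,  0.4242812 , -1.99208509]), 'contact_force': array([ 0.15113774,  0.21878448, -0.4373795 ]), 'wrist_torque': array([ 0.01975953,  0.02851421, -0.00828492]), 'opening': 0.0855911310486252}
top basket [([0.5, 0.009, 0.004], 0.57)]
top basket_grip [([0.486, 0.004, 0.131], 0.74), ([0.564, -0.026, 0.015], 0.66)]
top basket_lip [([0.384, 0.001, 0.032], 0.86)]
top pan [([0.48, 0.363, 0.0], 0.85)]
top tray [([0.483, -0.381, 0.003], 0.95)]
top mat [([0.498, 0.015, 0.003], 0.55)]
top reagent [([0.745, -0.21, -0.002], 0.97)]
top pot0 [([0.714, 0.214, 0.002], 0.86), ([0.5, 0.006, 0.034], 0.71), ([0.525, 0.186, 0.001], 0.55)]
top coplin [([0.818, 0.05, 0.0], 0.75)]
top slidebox [([0.466, -0.19, -0.001], 0.67)]
top driver [([0.751, -0.313, 0.003], 0.73)]
scene basket [([0.502, 0.006, 0.002], 0.56), ([0.504, 0.014, -0.002], 0.47)]
scene basket_grip [([0.494, 0.003, 0.129], 0.69)]
scene basket_lip [([0.387, 0.001, 0.033], 0.91), ([0.507, 0.04, 0.017], 0.54), ([0.454, -0.033, 0.016], 0.39)]
```

View pics/top0.png

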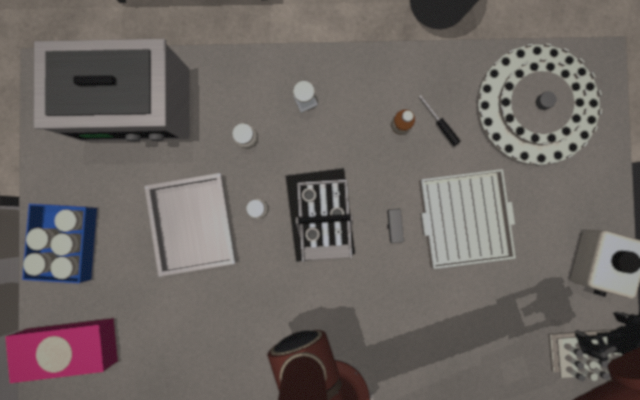

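View pics/scene0.png

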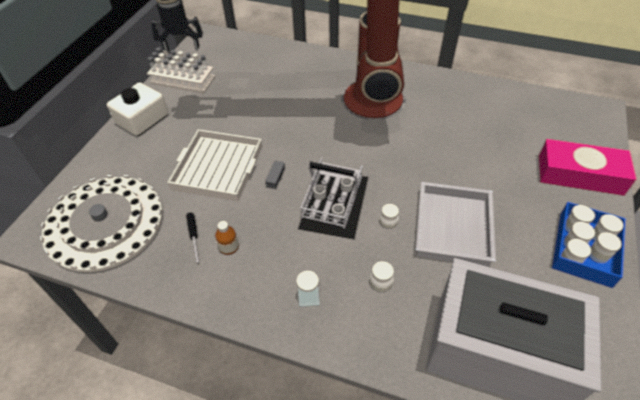

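The top view shows the pan at about (190,225), the basket on its mat at (325,218) with the lip towards the robot, and the tray at (467,220). Pot1 (256,208) stands between pan and mat, and the slidebox (395,226) between mat and tray. The scene view agrees with this.

```bash
cat >> h.py <<'E'
def pose():
    o=ctrl.get_obs(); T=np.eye(4); T[:3,:3]=R.from_rotvec(o['tool_rot']).as_matrix(); T[:3,3]=o['tool_pos']; return T
def toolrot(yaw,pitch=0,roll=0,flip=1):
    # orientation holding the grip with the basket at yaw, pitch (lip down +), roll about basket x; degrees
    B=R.from_euler('ZYX',[yaw,-pitch,roll],degrees=True).as_matrix()
    s,c=np.sin(np.radians(20)),np.cos(np.radians(20))
    x=np.array([-s,0,-c]); y=flip*np.array([c,0,-s]); return B@np.c_[x,y,np.cross(x,y)]
def rows(T0,T1,n,g):
    d=(R.from_matrix(T0[:3,:3].T@T1[:3,:3])).as_rotvec(); out=[]; P=T0
    for i in range(1,n+1):
        Q=np.eye(4); Q[:3,:3]=T0[:3,:3]@R.from_rotvec(d*i/n).as_matrix(); Q[:3,3]=T0[:3,3]+(T1[:3,3]-T0[:3,3])*i/n
        D=np.linalg.inv(P)@Q; out.append([round(v,4) for v in D[:3,3]]+[round(v,2) for v in np.degrees(R.from_matrix(D[:3,:3]).as_rotvec())]+[g]); P=Q
    return out
def mk(Rm,p):
    T=np.eye(4);T[:3,:3]=Rm;T[:3,3]=p;return T
E
python3 - <<'E'
from h import *
T0=pose(); print(T0.round(3)); print(np.array(calibration('wrist')['hand_eye']).round(3))
for f in (1,-1):
    Rm=toolrot(3,flip=f); print(f,np.degrees(np.linalg.norm(R.from_matrix(T0[:3,:3].T@Rm).as_rotvec())))
    T1=mk(Rm,np.array([.490,.004,.131])-Rm[:,0]*.11)
    print(T1[:3,3]); print(rows(T0,T1,20,.085))
E
```

```text
[[ 0.     0.406 -0.914  0.254]
 [-0.    -0.914 -0.406 -0.571]
 [-1.     0.    -0.     0.231]
 [ 0.     0.     0.     1.   ]]
[[-0.    -0.283  0.959 -0.141]
 [ 1.     0.     0.     0.   ]
 [-0.     0.959  0.283 -0.072]
 [ 0.     0.     0.     1.   ]]
1 71.55350334245361
[0.52757066 0.00596899 0.23436619]
[[np.float64(-0.0002), np.float64(-0.0208), np.float64(-0.0242), np.float64(-3.42), np.float64(-0.6), np.float64(-0.88), 0.085], [np.float64(-0.0001), np.float64(-0.0193), np.float64(-0.0254), np.float64(-3.42), np.float64(-0.6), np.float64(-0.88), 0.085], [np.float64(-0.0001), np.float64(-0.0178), np.float64(-0.0265), np.float64(-3.42), np.float64(-0.6), np.float64(-0.88), 0.085], [np.float64(-0.0001), np.float64(-0.0162), np.float64(-0.0275), np.float64(-3.42), np.float64(-0.6), np.float64(-0.88), 0.085], [np.float64(-0.0002), np.float64(-0.0145), np.float64(-0.0285), np.float64(-3.42), np.float64(-0.6), np.float64(-0.88), 0.085], [np.float64(-0.0003), np.float64(-0.0128), np.float64(-0.0293), np.float64(-3.42), np.float64(-0.6), np.float64(-0.88), 0.085], [np.float64(-0.0004), np.f
[... 3631 characters left out ...]
0.0152), np.float64(5.48), np.float64(-0.97), np.float64(0.67), 0.085], [np.float64(-0.0061), np.float64(-0.0258), np.float64(0.0178), np.float64(5.48), np.float64(-0.97), np.float64(0.67), 0.085], [np.float64(-0.0061), np.float64(-0.0239), np.float64(0.0203), np.float64(5.48), np.float64(-0.97), np.float64(0.67), 0.085], [np.float64(-0.006), np.float64(-0.0218), np.float64(0.0226), np.float64(5.48), np.float64(-0.97), np.float64(0.67), 0.085], [np.float64(-0.0058), np.float64(-0.0194), np.float64(0.0247), np.float64(5.48), np.float64(-0.97), np.float64(0.67), 0.085], [np.float64(-0.0056), np.float64(-0.0169), np.float64(0.0265), np.float64(5.48), np.float64(-0.97), np.float64(0.67), 0.085]]
```

{"fn": "arm_command", "kwargs": {"plan": [[[0,-0.021,-0.024,-3.4,-0.6,-0.9,0.085],[0,-0.019,-0.025,-3.4,-0.6,-0.9,0.085],[0,-0.018,-0.0265,-3.4,-0.6,-0.9,0.085],[0,-0.016,-0.0275,-3.4,-0.6,-0.9,0.085],[0,-0.0145,-0.0285,-3.4,-0.6,-0.9,0.085],[0,-0.013,-0.029,-3.4,-0.6,-0.9,0.085],[0,-0.011,-0.03,-3.4,-0.6,-0.9,0.085],[-0.001,-0.009,-0.0305,-3.4,-0.6,-0.9,0.085],[-0.001,-0.0075,-0.031,-3.4,-0.6,-0.9,0.085],[-0.001,-0.0055,-0.0315,-3.4,-0.6,-0.9,0.085],[-0.001,-0.0035,-0.0315,-3.4,-0.6,-0.9,0.085],[-0.0015,-0.002,-0.032,-3.4,-0.6,-0.9,0.085],[-0.002,0,-0.032,-3.4,-0.6,-0.9,0.085],[-0.002,0.002,-0.032,-3.4,-0.6,-0.9,0.085],[-0.0025,0.004,-0.0315,-3.4,-0.6,-0.9,0.085],[-0.003,0.0055,-0.0315,-3.4,-0.6,-0.9,0.085],[-0.0035,0.0075,-0.031,-3.4,-0.6,-0.9,0.085],[-0.004,0.009,-0.03,-3.4,-0.6,-0.9,0.085],[-0.0045,0.011,-0.03,-3.4,-0.6,-0.9,0.085],[-0.005,0.0125,-0.029,-3.4,-0.6,-0.9,0.085]]], "squeeze": 100}}

```text
t: 2.47
tool_pos: [0.5242, 0.0322, 0.2367]
tool_rot: [0.938, 1.502, -1.401]
contact_force: [0.1, -0.8, 0.1]
opening: 0.085
```

```bash
python3 - <<'E'
from h import *
np.set_printoptions(suppress=True)
T0=pose(); print(T0.round(3),ctrl.get_obs()['q'].round(2),ctrl.get_obs()['t'])
T=snap('wrist','w1.png')
for n in ['basket','basket_grip','basket_lip','basket_mid','adaptor0','nut0']: print(n,mark('wrist',T,n))
T=snap('top','t1.png')
for n in ['basket','basket_grip','basket_lip','pan','tray','mat','slidebox','pot1']: print('top',n,mark('top',T,n))
E
```

```text
[[-0.352  0.931  0.093  0.524]
 [-0.028  0.088 -0.996  0.032]
 [-0.935 -0.354 -0.005  0.237]
 [ 0.     0.     0.     1.   ]] [-0.06  0.06  1.63 -0.05  1.81 -0.15] 2.4667
basket [([0.5, 0.003, 0.001], 0.76)]
basket_grip [([0.381, 0.0, 0.033], 0.38)]
basket_lip [([0.382, -0.003, 0.029], 0.89)]
basket_mid [([0.555, -0.024, 0.015], 0.67), ([0.503, 0.009, 0.032], 0.61)]
adaptor0 [([0.446, 0.034, 0.017], 0.97), ([0.504, -0.027, 0.014], 0.75), ([0.553, 0.045, 0.014], 0.57)]
nut0 [([0.507, 0.01, 0.014], 0.76), ([0.502, 0.038, 0.016], 0.72), ([0.556, -0.023, 0.015], 0.47), ([0.503, 0.018, 0.003], 0.35)]
top basket [([0.503, 0.007, 0.038], 0.29)]
top basket_grip [([0.488, 0.004, 0.128], 0.95)]
top basket_lip [([0.382, 0.001, 0.035], 0.56)]
top pan [([0.481, 0.366, 0.002], 0.97), ([0.382, 0.003, 0.032], 0.19)]
top tray [([0.48, -0.382, 0.003], 0.74)]
top mat []
top slidebox [([0.466, -0.191, 0.001], 0.7), ([0.818, 0.053, -0.003], 0.46)]
top pot1 [([0.721, 0.216, 0.002], 0.96), ([0.52, 0.186, 0.003], 0.58)]
```

View pics/w1.png

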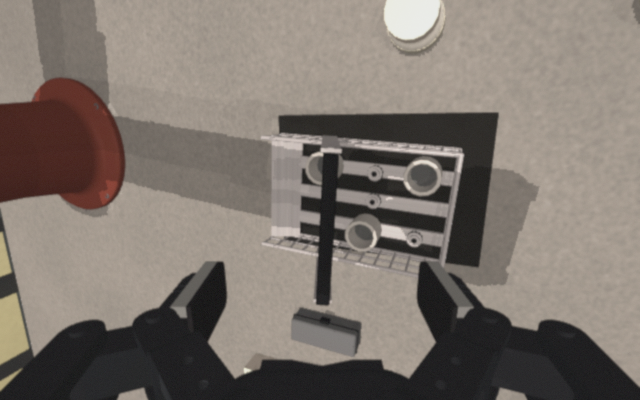

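```bash
cat >> h.py <<'E'
def ray(c,T,u,v,z):
    k=calibration(c); d=T[:3,:3]@np.array([(u-k['cx'])/k['fx'],(v-k['cy'])/k['fy'],1]); return T[:3,3]+d*(z-T[2,3])/d[2]
def show(r):
    for x in r: print('[%s],'%', '.join('%g'%v for v in x),end=' ')
    print()
E
python3 - <<'E'
from h import *
T=T_cam('wrist')
a=ray('wrist',T,330,153,.140);b=ray('wrist',T,322,303,.140);print(a,b,(a+b)/2,np.degrees(np.arctan2(-(a-b)[0],(a-b)[1])))
for uv in [(410,14)]: print(ray('wrist',T,*uv,.055))
# mat corners and basket rear wall top
for uv in [(279,117),(497,113),(479,265)]: print(ray('wrist',T,*uv,.004).round(3))
for uv in [(462,152),(444,268)]: print(ray('wrist',T,*uv,.054).round(3))
g=np.array([.4895,.0035,.129]);Rm=toolrot(2.5);T0=pose()
T1=mk(Rm,g-Rm[:,0]*.06);T2=mk(Rm,g+Rm[:,0]*.017)
print(T1[:3,3],T2[:3,3]);show(rows(T0,T1,5,.085)[:1]);show(rows(T1,T2,5,.085)[:1])
E
```

```text
[0.49134298 0.06954396 0.14      ] [ 0.49668873 -0.05789452  0.14      ] [0.49401585 0.00582472 0.14      ] 2.4020187910848967
[0.52182502 0.18082497 0.055     ]
[0.377 0.083 0.004]
[0.611 0.109 0.004]
[ 0.629 -0.05   0.004]
[0.585 0.073 0.054]
[ 0.591 -0.04   0.054]
[0.51000168 0.00439512 0.18538156] [0.48369119 0.00324638 0.11302523]
[0.0107, 0.0006, 0.005, 0.51, 0.13, 0.14, 0.085], 
[0.0154, 0, 0, -0, 0, -0, 0.085],
```

{"fn": "arm_command", "kwargs": {"plan": [[[0.0107,0.0006,0.005,0.5,0.1,0.1,0.085],[0.0107,0.0006,0.005,0.5,0.1,0.1,0.085],[0.0107,0.0006,0.005,0.5,0.1,0.1,0.085],[0.0107,0.0006,0.005,0.5,0.1,0.1,0.085],[0.0107,0.0006,0.005,0.5,0.1,0.1,0.085],[0,0,0,0,0,0,0.085],[0,0,0,0,0,0,0.085]]]}}

```text
t: 3.85
tool_pos: [0.5063, 0.0011, 0.1778]
tool_rot: [0.984, 1.475, -1.44]
contact_force: [1.1, 0.8, -0.2]
opening: 0.0849
```

```bash
python3 - <<'E'
from h import *
g=np.array([.4895,.0035,.129]);Rm=toolrot(2.5);T0=pose();print(T0.round(3))
T2=mk(Rm,g+Rm[:,0]*.017)
show(rows(T0,T2,6,.085)[:1])
T=snap('wrist','w2.png')
for n in ['basket_grip','basket_lip','basket']: print(n,mark('wrist',T,n))
E
```

```text
[[-0.347  0.937  0.039  0.506]
 [-0.016  0.036 -0.999  0.001]
 [-0.938 -0.348  0.003  0.178]
 [ 0.     0.     0.     1.   ]]
[0.0114, 0.0002, -0.0005, -0.05, 0.01, 0.06, 0.085], 
basket_grip [([0.49, 0.001, 0.131], 0.73), ([0.5, 0.007, 0.03], 0.7)]
basket_lip [([0.381, -0.001, 0.032], 0.95)]
basket [([0.5, 0.006, 0.002], 0.62)]
```

View pics/w2.png

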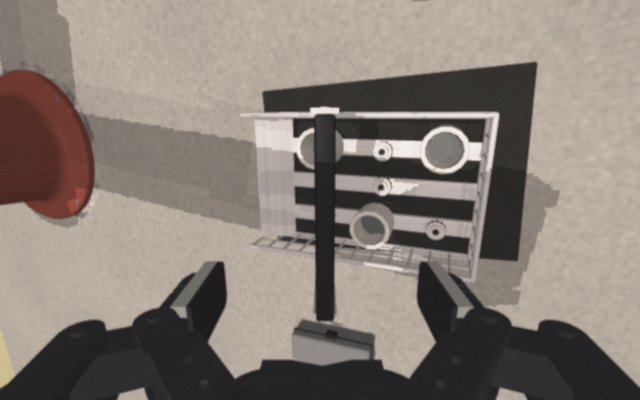

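The bar, at column 325 and rows 115–320, lies midway between the fingers. Three nuts show at (382,151), (382,187) and (435,229); the fourth is probably hidden under the bar. I'm descending to grip.

{"fn": "arm_command", "kwargs": {"plan": [[[0.0108,0,-0.0005,0,0,0,0.085],[0.0108,0,-0.0005,0,0,0,0.085],[0.0108,0,-0.0005,0,0,0,0.085],[0.0108,0,-0.0005,0,0,0,0.085],[0.0108,0,0,0,0,0,0.085],[0.0108,0,0,0,0,0,0.085],[0,0,0,0,0,0,0.085]]]}}

```text
t: 4.63
tool_pos: [0.4835, 0.0034, 0.1132]
tool_rot: [0.984, 1.472, -1.434]
contact_force: [-0.1, 0.1, -0.7]
opening: 0.0849
```

{"fn": "arm_command", "kwargs": {"plan": [[[0,0,0,0,0,0,0.01],[0,0,0,0,0,0,0.005],[0,0,0,0,0,0,0],[0,0,0,0,0,0,0],[0,0,0,0,0,0,0],[0,0,0,0,0,0,0],[0,0,0,0,0,0,0],[0,0,0,0,0,0,0],[0,0,0,0,0,0,0],[0,0,0,0,0,0,0],[0,0,0,0,0,0,0]]], "squeeze": 110}}

```text
t: 5.55
tool_pos: [0.4841, 0.0033, 0.1134]
tool_rot: [0.985, 1.471, -1.433]
contact_force: [-0.3, -0.0, -0.8]
opening: 0.0101
```

```bash
python3 - <<'E'
from h import *
T0=pose();print(T0.round(3),ctrl.get_obs()['opening'])
# basket frame from tool when held flat: grip = tcp - 19mm*x
T1=T0.copy();T1[2,3]+=.12;show(rows(T0,T1,10,0)[:1])
E
```

```text
[[-0.341  0.939  0.042  0.484]
 [-0.017  0.038 -0.999  0.003]
 [-0.94  -0.342  0.003  0.113]
 [ 0.     0.     0.     1.   ]] 0.01012189899917149
[-0.0113, -0.0041, 0, -0, 0, -0, 0],
```

{"fn": "arm_command", "kwargs": {"plan": [[[-0.004,-0.0015,0,0,0,0,0],[-0.008,-0.003,0,0,0,0,0],[-0.011,-0.004,0,0,0,0,0],[-0.011,-0.004,0,0,0,0,0],[-0.011,-0.004,0,0,0,0,0],[-0.011,-0.004,0,0,0,0,0],[-0.011,-0.004,0,0,0,0,0],[-0.011,-0.004,0,0,0,0,0],[-0.011,-0.004,0,0,0,0,0],[-0.008,-0.003,0,0,0,0,0],[-0.004,-0.0015,0,0,0,0,0],[0,0,0,0,0,0,0]]]}}

```text
t: 6.55
tool_pos: [0.4826, 0.004, 0.2307]
tool_rot: [0.985, 1.472, -1.433]
contact_force: [-0.2, -1.4, -6.8]
opening: 0.0101
```

```bash
cat >> h.py <<'E'
s_,c_=np.sin(np.radians(20)),np.cos(np.radians(20))
# basket pose in the tool frame, as held
TB=mk(np.c_[[-s_,0,-c_],[c_,0,-s_],[0,-1,0]],[-.010,0,.125]); TB[:3,3]+=.019*TB[:3,0]  # tool in basket
def basket_pose(): return pose()@np.linalg.inv(TB)
E
python3 - <<'E'
from h import *
np.set_printoptions(suppress=True)
o=ctrl.get_obs();T0=pose();print(T0.round(3));B=basket_pose();print(B.round(3),o['contact_force'],o['wrist_torque'])
T=snap('top','t3.png')
for n in ['basket','basket_lip','mat','pan']: print(n,mark('top',T,n))
for n in('pan','tray','mat'):
  d=cut_out('top',n)
  if d:
    c=max(cv2.findContours(d[0]['mask'].astype(np.uint8),0,2)[0],key=cv2.contourArea);r=cv2.boxPoints(cv2.minAreaRect(c));z={'pan':.04,'tray':.034,'mat':.004}[n]
    P=np.array([ray('top',T,u,v,z) for u,v in r]);print(n,d[0]['conf'],P.round(3).tolist(),P.mean(0).round(3))
E
```

```text
[[-0.341  0.939  0.042  0.483]
 [-0.017  0.039 -0.999  0.004]
 [-0.94  -0.342  0.003  0.231]
 [ 0.     0.     0.     1.   ]]
[[ 0.999 -0.042 -0.     0.499]
 [ 0.042  0.999  0.003  0.004]
 [ 0.    -0.003  1.     0.124]
 [ 0.     0.     0.     1.   ]] [-0.22318256 -1.38830417 -6.77637065] [-0.02301184 -0.50153325 -0.01418631]
basket [([0.498, 0.007, 0.12], 0.81), ([0.481, 0.361, -0.001], 0.3)]
basket_lip []
mat [([0.498, 0.015, 0.001], 0.6), ([0.466, -0.19, 0.004], 0.52)]
pan [([0.479, 0.363, -0.002], 0.57)]
pan 0.72 [[0.588, 0.486, 0.04], [0.619, 0.279, 0.04], [0.377, 0.242, 0.04], [0.348, 0.448, 0.04]] [0.483 0.364 0.04 ]
tray 0.59 [[0.589, -0.244, 0.034], [0.618, -0.486, 0.034], [0.378, -0.511, 0.034], [0.349, -0.272, 0.034]] [ 0.483 -0.378  0.034]
mat 0.68 [[0.545, 0.082, 0.004], [0.549, 0.062, 0.004], [0.498, 0.053, 0.004], [0.494, 0.073, 0.004]] [0.522 0.067 0.004]
```

```bash
cat >> h.py <<'E'
def path(T0,T1,n,g=0,ramp=3):
    w=np.ones(n); 
    for i in range(ramp): w[i]=w[-1-i]=(i+1)/(ramp+1)
    s=np.r_[0,np.cumsum(w)/w.sum()]; d=R.from_matrix(T0[:3,:3].T@T1[:3,:3]).as_rotvec(); P=T0; out=[]
    for a in s[1:]:
        Q=mk(T0[:3,:3]@R.from_rotvec(d*a).as_matrix(),T0[:3,3]+(T1[:3,3]-T0[:3,3])*a); D=np.linalg.inv(P)@Q
        out.append([round(float(v),4) for v in D[:3,3]]+[round(float(v),1) for v in np.degrees(R.from_matrix(D[:3,:3]).as_rotvec())]+[g]); P=Q
    show(out)
def bpose(p,yaw,pitch=0,roll=0): return mk(R.from_euler('ZYX',[yaw,-pitch,roll],degrees=True).as_matrix(),p)@TB
E
python3 - <<'E'
from h import *
path(pose(),bpose([.482,.364,.12],8.5),19)
E
```

```text
[0, -0, -0.0056, -0.1, -0, 0, 0], [0, 0, -0.0112, -0.2, -0.1, 0, 0], [-0, 0.0001, -0.0168, -0.3, -0.1, 0, 0], [-0, 0.0002, -0.0224, -0.4, -0.1, 0, 0], [-0.0001, 0.0003, -0.0224, -0.4, -0.1, 0, 0], [-0.0001, 0.0005, -0.0224, -0.4, -0.1, 0, 0], [-0.0002, 0.0006, -0.0224, -0.4, -0.1, 0, 0], [-0.0002, 0.0007, -0.0224, -0.4, -0.1, 0, 0], [-0.0003, 0.0009, -0.0223, -0.4, -0.1, 0, 0], [-0.0003, 0.001, -0.0223, -0.4, -0.1, 0, 0], [-0.0004, 0.0012, -0.0223, -0.4, -0.1, 0, 0], [-0.0004, 0.0013, -0.0223, -0.4, -0.1, 0, 0], [-0.0005, 0.0014, -0.0223, -0.4, -0.1, 0, 0], [-0.0005, 0.0016, -0.0223, -0.4, -0.1, 0, 0], [-0.0006, 0.0017, -0.0223, -0.4, -0.1, 0, 0], [-0.0006, 0.0019, -0.0223, -0.4, -0.1, 0, 0], [-0.0005, 0.0015, -0.0167, -0.3, -0.1, 0, 0], [-0.0004, 0.0011, -0.0111, -0.2, -0.1, 0, 0], [-0.0002, 0.0005, -0.0056, -0.1, -0, 0, 0],
```

{"fn": "arm_command", "kwargs": {"plan": [[[0,0,-0.0055,-0.1,0,0,0],[0,0,-0.011,-0.2,0,0,0],[0,0,-0.0165,-0.3,-0.1,0,0],[0,0,-0.0215,-0.4,-0.1,0,0],[0,0,-0.0215,-0.4,-0.1,0,0],[0,0.0005,-0.0215,-0.4,-0.1,0,0],[0,0.0006,-0.0215,-0.4,-0.1,0,0],[0,0.0007,-0.0215,-0.4,-0.1,0,0],[-0.0003,0.001,-0.0215,-0.4,-0.1,0,0],[-0.0003,0.001,-0.0215,-0.4,-0.1,0,0],[-0.0004,0.001,-0.0215,-0.4,-0.1,0,0],[-0.0004,0.001,-0.0215,-0.4,-0.1,0,0],[-0.0005,0.0015,-0.0215,-0.4,-0.1,0,0],[-0.0005,0.0015,-0.0215,-0.4,-0.1,0,0],[-0.0006,0.0017,-0.0215,-0.4,-0.1,0,0],[-0.0006,0.002,-0.0215,-0.4,-0.1,0,0],[-0.0005,0.0015,-0.016,-0.3,-0.1,0,0],[-0.0004,0.001,-0.011,-0.2,-0.1,0,0],[0,0.0005,-0.005,-0.1,0,0,0],[0,0,0,0,0,0,0]]]}}

```text
t: 8.62
tool_pos: [0.4526, 0.3792, 0.2237]
tool_rot: [0.871, 1.529, -1.342]
contact_force: [0.1, -1.2, -6.3]
opening: 0.0101
```

```bash
python3 - <<'E'
from h import *
np.set_printoptions(suppress=True)
print(basket_pose().round(3))
T1=bpose([.482,.364,.09],8.5)
path(pose(),T1,6,ramp=1)
T2=bpose([.482,.364,.09],8.5,0,28);T3=bpose([.482,.364,.09],8.5,0,-28)
def arc(a,b,n):
    P=bpose([.482,.364,.09],8.5,0,a);out=[]
    Q=bpose([.482,.364,.09],8.5,0,a+(b-a)/n);D=np.linalg.inv(P)@Q
    print(D[:3,3].round(4),np.degrees(R.from_matrix(D[:3,:3]).as_rotvec()).round(2))
arc(0,6,1);arc(20,26,1);arc(0,-6,1)
E
```

```text
[[ 0.985 -0.172  0.015  0.467]
 [ 0.172  0.985 -0.008  0.383]
 [-0.014  0.011  1.     0.116]
 [ 0.     0.     0.     1.   ]]
[0.0021, 0.0019, 0.002, 0.2, -0, 0.1, 0], [0.0042, 0.0037, 0.004, 0.3, -0, 0.2, 0], [0.0042, 0.0037, 0.0039, 0.3, -0, 0.2, 0], [0.0043, 0.0037, 0.0039, 0.3, -0, 0.2, 0], [0.0043, 0.0037, 0.0039, 0.3, -0, 0.2, 0], [0.0021, 0.0019, 0.0019, 0.2, -0, 0.1, 0], 
[0.0006 0.0002 0.0112] [-2.05  5.64 -0.  ]
[0.0006 0.0002 0.0112] [-2.05  5.64  0.  ]
[ 0.0006  0.0002 -0.0112] [ 2.05 -5.64 -0.  ]
```

{"fn": "arm_command", "kwargs": {"plan": [[[0.002,0.002,0.002,0.2,0,0.1,0],[0.004,0.0035,0.0035,0.3,0,0.2,0],[0.004,0.0035,0.0035,0.3,0,0.2,0],[0.004,0.0035,0.0035,0.3,0,0.2,0],[0.004,0.0035,0.0035,0.3,0,0.2,0],[0.002,0.002,0.002,0.2,0,0.1,0],[0,0,0,0,0,0,0]]]}}

```text
t: 9.2
tool_pos: [0.4671, 0.3569, 0.1947]
tool_rot: [0.903, 1.496, -1.362]
contact_force: [0.1, 0.8, -6.8]
opening: 0.0105
```

{"fn": "arm_command", "kwargs": {"plan": [[[0.0003,0.0001,0.0056,-1,2.8,0,0],[0.0006,0.0002,0.0112,-2.05,5.64,0,0],[0.0006,0.0002,0.0112,-2.05,5.64,0,0],[0.0006,0.0002,0.0112,-2.05,5.64,0,0],[0.0006,0.0002,0.0112,-2.05,5.64,0,0],[0,0,0,0,0,0,0],[0,0,0,0,0,0,0],[0,0,0,0,0,0,0],[0,0,0,0,0,0,0],[0,0,0,0,0,0,0],[-0.0006,-0.0002,-0.0112,2.05,-5.64,0,0],[-0.0006,-0.0002,-0.0112,2.05,-5.64,0,0],[-0.0006,-0.0002,-0.0112,2.05,-5.64,0,0],[-0.0006,-0.0002,-0.0112,2.05,-5.64,0,0],[-0.0003,-0.0001,-0.0056,1,-2.8,0,0],[0,0,0,0,0,0,0]]]}}

```text
t: 10.53
tool_pos: [0.4679, 0.3601, 0.2049]
tool_rot: [0.904, 1.484, -1.352]
contact_force: [-0.0, -0.4, -7.0]
opening: 0.0106
```

```bash
python3 - <<'E'
from h import *
np.set_printoptions(suppress=True)
B=basket_pose();print(B.round(3), ctrl.get_obs()['t'])
T=snap('wrist','w4.png')
for n in ['basket_lip','nut0','adaptor0']: print(n,mark('wrist',T,n))
T=snap('top','t4.png')
for n in ['nut0','basket']: print(n,mark('top',T,n))
E
```

```text
[[ 0.99  -0.143 -0.017  0.486]
 [ 0.143  0.99   0.007  0.362]
 [ 0.016 -0.01   1.     0.098]
 [ 0.     0.     0.     1.   ]] 10.5333
basket_lip [([0.368, 0.345, 0.118], 0.72)]
nut0 [([0.543, 0.328, 0.003], 0.8), ([0.493, 0.345, 0.001], 0.63), ([0.489, 0.378, 0.009], 0.57)]
adaptor0 [([0.535, 0.4, 0.106], 0.83), ([0.492, 0.32, 0.106], 0.81)]
nut0 [([0.552, 0.323, 0.004], 0.59), ([0.5, 0.018, 0.002], 0.21)]
basket [([0.488, 0.356, 0.09], 0.66)]
```

View pics/w4.png

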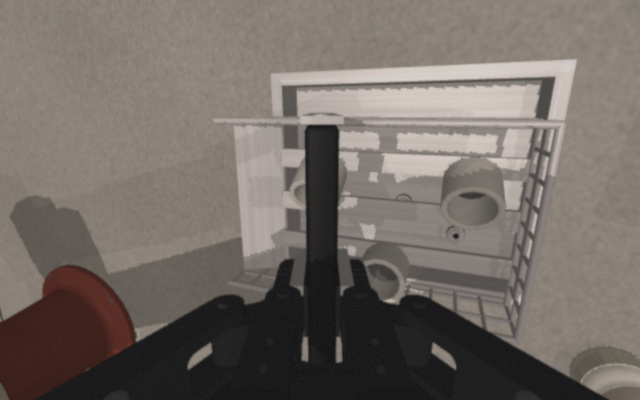

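Two nuts show in the pan below, at (403,198) and (455,234), and the network puts three at pan-floor height. All three adaptors are still in the basket. I'm rocking it the other way and back.

{"fn": "arm_command", "kwargs": {"plan": [[[-0.0003,-0.0001,-0.0056,1,-2.8,0,0],[-0.0006,-0.0002,-0.0112,2.05,-5.64,0,0],[-0.0006,-0.0002,-0.0112,2.05,-5.64,0,0],[-0.0006,-0.0002,-0.0112,2.05,-5.64,0,0],[-0.0006,-0.0002,-0.0112,2.05,-5.64,0,0],[0,0,0,0,0,0,0],[0,0,0,0,0,0,0],[0,0,0,0,0,0,0],[0,0,0,0,0,0,0],[0,0,0,0,0,0,0],[0.0006,0.0002,0.0112,-2.05,5.64,0,0],[0.0006,0.0002,0.0112,-2.05,5.64,0,0],[0.0006,0.0002,0.0112,-2.05,5.64,0,0],[0.0006,0.0002,0.0112,-2.05,5.64,0,0],[0.0006,0.0002,0.0112,-2.05,5.64,0,0],[0.0006,0.0002,0.0112,-2.05,5.64,0,0],[0.0006,0.0002,0.0112,-2.05,5.64,0,0],[0.0006,0.0002,0.0112,-2.05,5.64,0,0],[0.0003,0.0001,0.0056,-1,2.8,0,0],[0,0,0,0,0,0,0]]]}}

```text
t: 12.55
tool_pos: [0.4803, 0.29, 0.2039]
tool_rot: [1.174, 1.846, -1.085]
contact_force: [0.7, -0.9, -5.9]
opening: 0.0102
```

{"fn": "arm_command", "kwargs": {"plan": [[[0,0,0,0,0,0,0],[0,0,0,0,0,0,0],[0,0,0,0,0,0,0],[0,0,0,0,0,0,0],[-0.0006,-0.0002,-0.0112,2.05,-5.64,0,0],[-0.0006,-0.0002,-0.0112,2.05,-5.64,0,0],[-0.0006,-0.0002,-0.0112,2.05,-5.64,0,0],[-0.0006,-0.0002,-0.0112,2.05,-5.64,0,0],[-0.0003,-0.0001,-0.0056,1,-2.8,0,0],[0,0,0,0,0,0,0]]]}}

```text
t: 13.38
tool_pos: [0.4735, 0.3431, 0.2228]
tool_rot: [0.914, 1.411, -1.395]
contact_force: [-0.3, 0.1, -6.9]
opening: 0.0104
```

```bash
python3 - <<'E'
from h import *
np.set_printoptions(suppress=True)
B=basket_pose();print(B.round(3), ctrl.get_obs()['t'])
T=snap('wrist','w5.png')
for n in ['basket_lip','nut0','adaptor0']: print(n,mark('wrist',T,n))
T=snap('top','t5.png');T=snap('scene','s5.png')
for n in ['nut0','adaptor0']: print(n,mark('scene',T,n))
a=cv2.imread('pics/w5.png')[60:400,180:580];b=cv2.imread('pics/t5.png')[150:290,130:370];c=cv2.imread('pics/s5.png')[150:290,300:540]
cv2.imwrite('pics/c5.png',np.hstack([cv2.resize(a,(400,560)),np.vstack([cv2.resize(b,(400,280)),cv2.resize(c,(400,280))])]))
E
```

```text
[[ 0.993 -0.108 -0.042  0.494]
 [ 0.11   0.992  0.062  0.338]
 [ 0.035 -0.066  0.997  0.117]
 [ 0.     0.     0.     1.   ]] 13.3833
basket_lip [([0.374, 0.332, 0.138], 0.78)]
nut0 [([0.493, 0.344, -0.001], 0.61), ([0.489, 0.377, 0.005], 0.56), ([0.439, 0.324, 0.004], 0.49)]
adaptor0 [([0.543, 0.376, 0.125], 0.87), ([0.499, 0.297, 0.126], 0.57)]
nut0 [([0.551, 0.321, 0.004], 0.51), ([0.44, 0.329, 0.002], 0.44)]
adaptor0 [([0.444, 0.358, 0.124], 0.72), ([0.499, 0.336, 0.144], 0.59), ([0.549, 0.318, 0.004], 0.5), ([0.502, 0.296, 0.128], 0.49)]
```

View pics/c5.png

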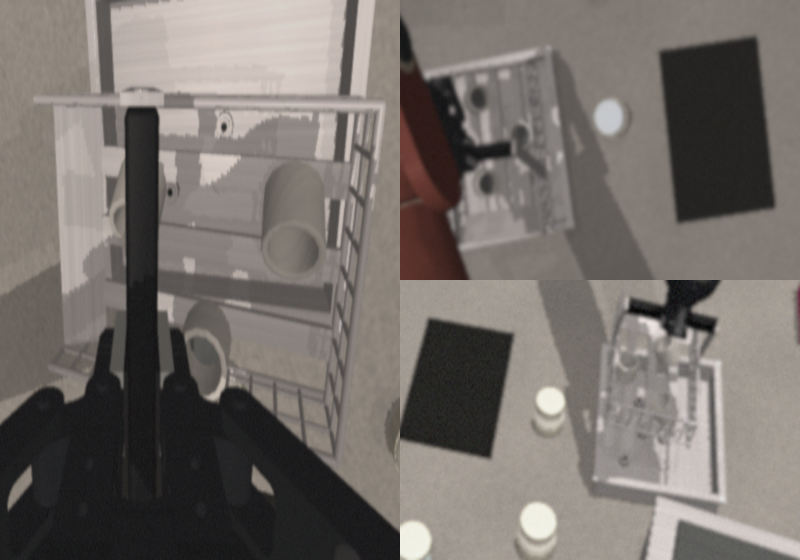

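Four distinct nuts are located on the pan floor, at (0.549,0.321), (0.493,0.344), (0.489,0.377) and (0.439,0.326). No nut is on the bars, all three adaptors are in the basket, and the mat is clear. I'm moving on towards the tray and will check the pan from the top camera on the way.

```bash
python3 - <<'E'
from h import *
path(pose(),bpose([.52,.0,.13],2),18)
E
```

```text
[0.0002, -0, 0.0057, 0, 0.1, -0, 0], [0.0003, -0.0001, 0.0113, 0.1, 0.2, -0.1, 0], [0.0004, -0.0001, 0.017, 0.1, 0.2, -0.1, 0], [0.0004, -0.0001, 0.0227, 0.2, 0.3, -0.1, 0], [0.0003, -0, 0.0227, 0.2, 0.3, -0.1, 0], [0.0002, 0, 0.0227, 0.2, 0.3, -0.1, 0], [0, 0.0001, 0.0227, 0.2, 0.3, -0.1, 0], [-0.0001, 0.0002, 0.0227, 0.2, 0.3, -0.1, 0], [-0.0002, 0.0002, 0.0227, 0.2, 0.3, -0.1, 0], [-0.0003, 0.0003, 0.0227, 0.2, 0.3, -0.1, 0], [-0.0005, 0.0003, 0.0227, 0.2, 0.3, -0.1, 0], [-0.0006, 0.0004, 0.0226, 0.2, 0.3, -0.1, 0], [-0.0007, 0.0004, 0.0226, 0.2, 0.3, -0.1, 0], [-0.0009, 0.0005, 0.0226, 0.2, 0.3, -0.1, 0], [-0.001, 0.0006, 0.0226, 0.2, 0.3, -0.1, 0], [-0.0008, 0.0005, 0.017, 0.1, 0.2, -0.1, 0], [-0.0006, 0.0003, 0.0113, 0.1, 0.2, -0.1, 0], [-0.0003, 0.0002, 0.0057, 0, 0.1, -0, 0],
```

{"fn": "arm_command", "kwargs": {"plan": [[[-0.003,0,0.0055,0,0.1,0,0],[-0.003,0,0.011,0.1,0.2,0,0],[-0.002,0,0.0165,0.1,0.2,0,0],[-0.001,0,0.022,0.2,0.3,-0.1,0],[0,0,0.022,0.2,0.3,-0.1,0],[0,0,0.022,0.2,0.3,-0.1,0],[0,0,0.022,0.2,0.3,-0.1,0],[0,0,0.022,0.2,0.3,-0.1,0],[0,0,0.022,0.2,0.3,-0.1,0],[-0.0003,0.0003,0.022,0.2,0.3,-0.1,0],[-0.0005,0.0003,0.022,0.2,0.3,-0.1,0],[-0.0006,0.0004,0.022,0.2,0.3,-0.1,0],[-0.0007,0.0004,0.022,0.2,0.3,-0.1,0],[-0.001,0.0005,0.022,0.2,0.3,-0.1,0],[-0.001,0.0005,0.022,0.2,0.3,-0.1,0],[-0.001,0.0005,0.016,0.1,0.2,-0.1,0],[-0.0006,0,0.011,0.1,0.2,0,0],[0,0,0.005,0,0.1,0,0],[0,0,0,0,0,0,0]]]}}

```text
t: 15.37
tool_pos: [0.5009, -0.0267, 0.2578]
tool_rot: [1.034, 1.44, -1.446]
contact_force: [-0.2, 0.5, -6.6]
opening: 0.0104
```

```bash
python3 - <<'E'
from h import *
np.set_printoptions(suppress=True)
print(basket_pose().round(3),ctrl.get_obs()['q'].round(2),ctrl.get_obs()['t'])
T=snap('top','t6.png')
for n in ['nut0']: print(n,mark('top',T,n))
T=snap('scene','s6.png')
for n in ['nut0','adaptor0']: print(n,mark('scene',T,n))
b=cv2.imread('pics/t6.png')[150:300,130:370];c=cv2.imread('pics/s6.png')[130:280,280:520]
cv2.imwrite('pics/c6.png',np.vstack([cv2.resize(b,(480,300)),cv2.resize(c,(480,300))]))
path(pose(),bpose([.55,-.381,.135],0),19)
E
```

```text
[[ 1.    -0.001 -0.025  0.52 ]
 [ 0.001  1.     0.005 -0.027]
 [ 0.025 -0.005  1.     0.151]
 [ 0.     0.     0.     1.   ]] [-0.17 -0.04  1.68 -0.06  1.81 -0.17] 15.3667
nut0 [([0.488, 0.375, 0.001], 0.6), ([0.493, 0.346, 0.002], 0.56), ([0.441, 0.326, 0.008], 0.52), ([0.548, 0.323, 0.005], 0.5)]
nut0 [([0.551, 0.319, 0.005], 0.59), ([0.493, 0.344, 0.003], 0.49), ([0.44, 0.325, 0.004], 0.47)]
adaptor0 [([0.523, -0.065, 0.156], 0.76), ([0.473, 0.001, 0.162], 0.75), ([0.575, 0.004, 0.162], 0.69), ([0.481, 0.363, -0.002], 0.68)]
[0.0001, 0.0005, 0.0056, 0, 0, -0, 0], [0.0002, 0.0011, 0.0112, 0, 0, -0, 0], [0.0003, 0.0016, 0.0167, 0, 0, -0.1, 0], [0.0004, 0.0022, 0.0223, 0, 0, -0.1, 0], [0.0003, 0.0022, 0.0223, 0, 0, -0.1, 0], [0.0003, 0.0022, 0.0223, 0, 0, -0.1, 0], [0.0003, 0.0022, 0.0223, 0, 0, -0.1, 0], [0.0003, 0.0022, 0.0223, 0, 0, -0.1, 0], [0.0003, 0.0022, 0.0223, 0, 0, -0.1, 0], [0.0003, 0.0022, 0.0223, 0, 0, -0.1, 0], [0.0003, 0.0022, 0.0223, 0, 0, -0.1, 0], [0.0003, 0.0022, 0.0223, 0, 0, -0.1, 0], [0.0003, 0.0022, 0.0223, 0, 0, -0.1, 0], [0.0002, 0.0022, 0.0223, 0, 0, -0.1, 0], [0.0002, 0.0022, 0.0223, 0, 0, -0.1, 0], [0.0002, 0.0022, 0.0223, 0, 0, -0.1, 0], [0.0002, 0.0017, 0.0167, 0, 0, -0.1, 0], [0.0001, 0.0011, 0.0112, 0, 0, -0, 0], [0, 0.0006, 0.0056, 0, 0, -0, 0],
```

View pics/c6.png

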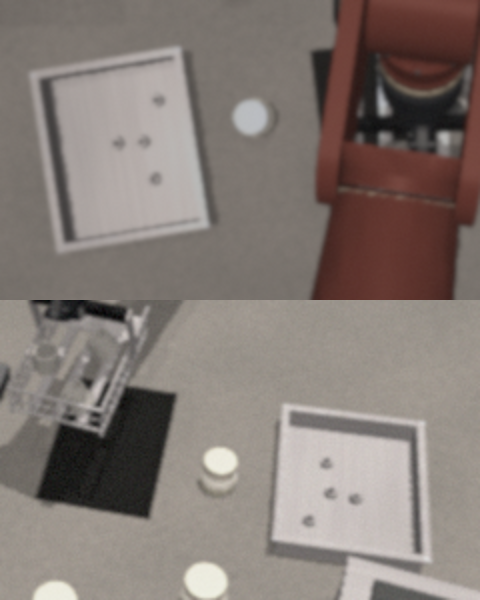

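Both views show all four nuts inside the pan, and all three adaptors still in the basket. I'm carrying on to the tray.

{"fn": "arm_command", "kwargs": {"plan": [[[0,0.0005,0.0055,0,0,0,0],[0,0.001,0.011,0,0,0,0],[0,0.0016,0.0165,0,0,0,0],[0.0003,0.002,0.0215,0,0,-0.1,0],[0.0003,0.002,0.0215,0,0,-0.1,0],[0.0003,0.002,0.0215,0,0,-0.1,0],[0.0003,0.002,0.0215,0,0,-0.1,0],[0.0003,0.002,0.0215,0,0,-0.1,0],[0.0003,0.002,0.0215,0,0,-0.1,0],[0.0003,0.002,0.0215,0,0,-0.1,0],[0.0003,0.002,0.0215,0,0,-0.1,0],[0.0003,0.002,0.0215,0,0,-0.1,0],[0.0003,0.002,0.0215,0,0,-0.1,0],[0.0002,0.002,0.0215,0,0,-0.1,0],[0.0002,0.002,0.0215,0,0,-0.1,0],[0.0002,0.002,0.0215,0,0,-0.1,0],[0,0.0016,0.0165,0,0,0,0],[0,0.001,0.011,0,0,0,0],[0,0.0005,0.0055,0,0,0,0],[0,0,0,0,0,0,0]]]}}

```text
t: 17.28
tool_pos: [0.5352, -0.3909, 0.2364]
tool_rot: [1.005, 1.474, -1.452]
contact_force: [-0.4, 0.0, -7.1]
opening: 0.0109
```

```bash
cat >> h.py <<'E'
def lp(lip,yaw,p):
    M=R.from_euler('ZYX',[yaw,-p,0],degrees=True).as_matrix(); return bpose(np.array(lip)-M@np.array([-.116,0,.0275]),yaw,p)
E
python3 - <<'E'
from h import *
np.set_printoptions(suppress=True)
print(basket_pose().round(3),ctrl.get_obs()['q'].round(2),ctrl.get_obs()['t'])
path(pose(),lp([.475,-.381,.075],0,38),10,ramp=2)
E
```

```text
[[ 1.    -0.018  0.007  0.551]
 [ 0.018  1.    -0.002 -0.39 ]
 [-0.007  0.002  1.     0.129]
 [ 0.     0.     0.     1.   ]] [-0.65  0.33  1.32 -0.22  1.77 -0.68] 17.2833
[0.0019, -0.0007, -0.0004, 0, -0, 1.6, 0], [0.0038, -0.0014, -0.0009, 0.1, -0, 3.2, 0], [0.0055, -0.0024, -0.0013, 0.1, -0, 4.8, 0], [0.0053, -0.0029, -0.0013, 0.1, -0, 4.8, 0], [0.0051, -0.0033, -0.0013, 0.1, -0, 4.8, 0], [0.0048, -0.0037, -0.0013, 0.1, -0, 4.8, 0], [0.0044, -0.0041, -0.0013, 0.1, -0, 4.8, 0], [0.0041, -0.0045, -0.0013, 0.1, -0, 4.8, 0], [0.0024, -0.0032, -0.0008, 0.1, -0, 3.2, 0], [0.0011, -0.0017, -0.0004, 0, -0, 1.6, 0],
```

{"fn": "arm_command", "kwargs": {"plan": [[[0.002,-0.0007,0,0,0,1.6,0],[0.004,-0.0014,-0.001,0.1,0,3.2,0],[0.0055,-0.0024,-0.0013,0.1,0,4.8,0],[0.0053,-0.003,-0.0013,0.1,0,4.8,0],[0.005,-0.0033,-0.0013,0.1,0,4.8,0],[0.0048,-0.0037,-0.0013,0.1,0,4.8,0],[0.0044,-0.0041,-0.0013,0.1,0,4.8,0],[0.004,-0.0045,-0.0013,0.1,0,4.8,0],[0.0024,-0.003,-0.001,0.1,0,3.2,0],[0.001,-0.0017,0,0,0,1.6,0],[0,0,0,0,0,0,0],[0,0,0,0,0,0,0]]]}}

```text
t: 18.28
tool_pos: [0.4986, -0.3652, 0.1925]
tool_rot: [1.343, 0.993, -0.948]
contact_force: [0.4, -0.2, -6.8]
opening: 0.0101
```

```bash
python3 - <<'E'
from h import *
np.set_printoptions(suppress=True)
B=basket_pose();print(B.round(3),(B@[-.116,0,.0275,1]).round(3),ctrl.get_obs()['q'].round(2),ctrl.get_obs()['t'])
T=snap('top','t7.png');print(mark('top',T,'basket_lip'))
T=snap('scene','s7.png');print(mark('scene',T,'basket_lip'),mark('scene',T,'adaptor0'))
path(pose(),lp([.495,-.381,.06],0,68),10,ramp=2)
E
```

```text
[[ 0.785 -0.022 -0.62   0.578]
 [ 0.008  1.    -0.026 -0.362]
 [ 0.62   0.016  0.784  0.119]
 [ 0.     0.     0.     1.   ]] [ 0.47  -0.364  0.068  1.   ] [-0.87 -0.08  1.83  0.28  1.21 -0.96] 18.2833
[([0.468, -0.361, 0.066], 0.71), ([0.491, 0.374, 0.002], 0.23)]
[([0.474, -0.363, 0.066], 0.91)] [([0.432, -0.403, 0.02], 0.62), ([0.52, -0.335, 0.087], 0.52), ([0.547, -0.335, 0.104], 0.39)]
[-0.0001, -0.0018, 0.0006, 0, -0.1, 1.2, 0], [-0.0003, -0.0036, 0.0012, 0.1, -0.1, 2.5, 0], [-0.0007, -0.0054, 0.0017, 0.1, -0.2, 3.7, 0], [-0.001, -0.0053, 0.0018, 0.1, -0.2, 3.7, 0], [-0.0014, -0.0053, 0.0018, 0.1, -0.2, 3.7, 0], [-0.0017, -0.0052, 0.0018, 0.1, -0.2, 3.7, 0], [-0.002, -0.005, 0.0018, 0.1, -0.2, 3.7, 0], [-0.0023, -0.0049, 0.0018, 0.1, -0.2, 3.7, 0], [-0.0018, -0.0032, 0.0012, 0.1, -0.1, 2.5, 0], [-0.0009, -0.0015, 0.0006, 0, -0.1, 1.2, 0],
```

{"fn": "arm_command", "kwargs": {"plan": [[[0,-0.002,0.0006,0,-0.1,1.2,0],[0,-0.0036,0.001,0.1,-0.1,2.5,0],[-0.0007,-0.0054,0.0017,0.1,-0.2,3.7,0],[-0.001,-0.0053,0.0018,0.1,-0.2,3.7,0],[-0.0014,-0.0053,0.0018,0.1,-0.2,3.7,0],[-0.0017,-0.0052,0.0018,0.1,-0.2,3.7,0],[-0.002,-0.005,0.0018,0.1,-0.2,3.7,0],[-0.0023,-0.005,0.0018,0.1,-0.2,3.7,0],[-0.0018,-0.0032,0.001,0.1,-0.1,2.5,0],[-0.001,-0.0015,0.0006,0,-0.1,1.2,0],[0,0,0,0,0,0,0],[0,0,0,0,0,0,0],[0,0,0,0,0,0,0],[0,0,0,0,0,0,0]]]}}

```text
t: 19.7
tool_pos: [0.4586, -0.3876, 0.1865]
tool_rot: [1.474, 0.54, -0.562]
contact_force: [0.4, 0.1, -4.8]
opening: 0.0101
```

```bash
python3 - <<'E'
from h import *
np.set_printoptions(suppress=True)
o=ctrl.get_obs()
B=basket_pose();print(B.round(3),(B@[-.116,0,.0275,1]).round(3),o['q'].round(2),o['t'],o['contact_force'])
T=snap('top','t8.png');print(mark('top',T,'basket_lip'),mark('top',T,'adaptor0'))
Ts=snap('scene','s8.png');print(mark('scene',Ts,'basket_lip'),mark('scene',Ts,'adaptor0'))
b=cv2.imread('pics/t8.png')[140:300,360:600];c=cv2.imread('pics/s8.png')[90:250,130:370]
cv2.imwrite('pics/c8.png',np.vstack([cv2.resize(b,(450,300)),cv2.resize(c,(450,300))]))
E
```

```text
[[ 0.351  0.004 -0.936  0.565]
 [ 0.025  1.     0.014 -0.389]
 [ 0.936 -0.028  0.35   0.164]
 [ 0.     0.     0.     1.   ]] [ 0.498 -0.391  0.065  1.   ] [-1.16 -0.24  2.13  0.93  1.03 -1.59] 19.7 [ 0.4438248   0.06410344 -4.77475791]
[([0.502, -0.389, 0.062], 0.8)] [([0.425, -0.407, 0.028], 0.69), ([0.467, -0.334, 0.024], 0.59), ([0.425, -0.361, 0.022], 0.42)]
[] [([0.482, -0.34, 0.024], 0.59), ([0.43, -0.407, 0.022], 0.49), ([0.433, -0.361, 0.021], 0.43), ([0.819, 0.05, -0.002], 0.37)]
```

View pics/c8.png

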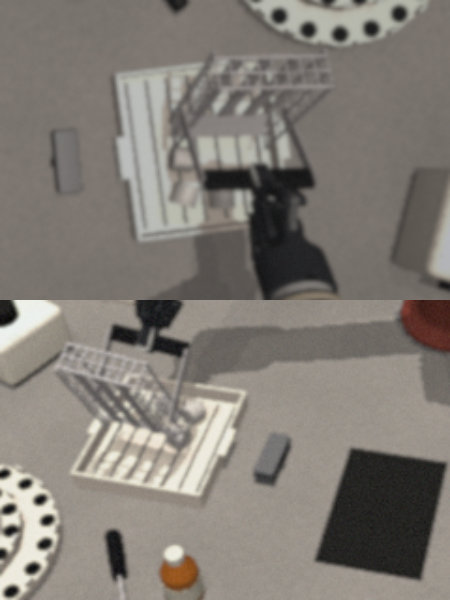

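All three adaptors are in the tray, around (0.43,-0.41), (0.43,-0.36) and (0.475,-0.335), and the basket floor is empty. I'm raising it straight up, levelling it, then returning to the mat.

```bash
python3 - <<'E'
from h import *
T0=pose();T1=T0.copy();T1[2,3]+=.08;path(T0,T1,7,ramp=2)
path(T1,bpose([.53,-.36,.19],0),12,ramp=2)
E
```

```text
[-0.0035, 0.0041, 0.0001, 0, -0, 0, 0], [-0.0069, 0.0081, 0.0003, 0, -0, 0, 0], [-0.0104, 0.0122, 0.0004, 0, -0, 0, 0], [-0.0104, 0.0122, 0.0004, 0, -0, 0, 0], [-0.0104, 0.0122, 0.0004, 0, -0, 0, 0], [-0.0069, 0.0081, 0.0003, 0, -0, 0, 0], [-0.0035, 0.0041, 0.0001, 0, -0, 0, 0], 
[0.0007, 0.002, -0.0009, 0, 0.1, -2.3, 0], [0.0012, 0.004, -0.0018, 0, 0.1, -4.6, 0], [0.0014, 0.0062, -0.0027, 0, 0.2, -6.9, 0], [0.0006, 0.0063, -0.0027, 0, 0.2, -6.9, 0], [-0.0001, 0.0063, -0.0027, 0, 0.2, -6.9, 0], [-0.0009, 0.0063, -0.0027, 0, 0.2, -6.9, 0], [-0.0016, 0.0061, -0.0027, 0, 0.2, -6.9, 0], [-0.0024, 0.0059, -0.0027, 0, 0.2, -6.9, 0], [-0.0031, 0.0056, -0.0027, 0, 0.2, -6.9, 0], [-0.0037, 0.0051, -0.0027, 0, 0.2, -6.9, 0], [-0.0029, 0.0031, -0.0018, 0, 0.1, -4.6, 0], [-0.0015, 0.0014, -0.0009, 0, 0.1, -2.3, 0],
```

{"fn": "arm_command", "kwargs": {"plan": [[[-0.0035,0.004,0,0,0,0,0],[-0.007,0.008,0.0003,0,0,0,0],[-0.0104,0.0122,0.0004,0,0,0,0],[-0.0104,0.0122,0.0004,0,0,0,0],[-0.0104,0.0122,0.0004,0,0,0,0],[-0.007,0.008,0.0003,0,0,0,0],[-0.0035,0.004,0,0,0,0,0]]]}}

```text
t: 20.58
tool_pos: [0.4581, -0.385, 0.2709]
tool_rot: [1.478, 0.545, -0.561]
contact_force: [-0.0, -0.7, -4.6]
opening: 0.0102
```

{"fn": "arm_command", "kwargs": {"plan": [[[0.0007,0.002,-0.001,0,0.1,-2.3,0],[0.0012,0.004,-0.0018,0,0.1,-4.6,0],[0.0014,0.006,-0.0027,0,0.2,-6.7,0],[0.0006,0.006,-0.0027,0,0.2,-6.7,0],[0,0.006,-0.0027,0,0.2,-6.7,0],[-0.001,0.006,-0.0027,0,0.2,-6.7,0],[-0.0016,0.006,-0.0027,0,0.2,-6.7,0],[-0.0024,0.006,-0.0027,0,0.2,-6.7,0],[-0.003,0.0055,-0.0027,0,0.2,-6.7,0],[-0.0037,0.005,-0.0027,0,0.2,-6.7,0],[-0.003,0.003,-0.0018,0,0.1,-4.6,0],[-0.0015,0.0015,-0.001,0,0.1,-2.3,0],[0,0,0,0,0,0,0]]]}}

```text
t: 21.67
tool_pos: [0.5194, -0.3515, 0.3074]
tool_rot: [1.039, 1.479, -1.453]
contact_force: [0.1, 0.6, -5.1]
opening: 0.0104
```

```bash
python3 - <<'E'
from h import *
np.set_printoptions(suppress=True)
o=ctrl.get_obs();print(basket_pose().round(3),o['t'],o['contact_force'])
path(pose(),bpose([.502,.015,.09],4),19)
T=snap('top','t9.png');print(mark('top',T,'adaptor0'))
T=snap('scene','s9.png');print(mark('scene',T,'adaptor0'),mark('scene',T,'basket_lip'),mark('scene',T,'basket'))
E
```

```text
[[ 1.     0.004  0.001  0.536]
 [-0.004  1.    -0.021 -0.349]
 [-0.001  0.021  1.     0.2  ]
 [ 0.     0.     0.     1.   ]] 21.6667 [ 0.05615754  0.56089848 -5.10278006]
[0.0019, 0.0001, -0.0057, -0.1, -0, 0, 0], [0.0038, 0.0002, -0.0113, -0.1, -0.1, 0, 0], [0.0057, 0.0004, -0.017, -0.2, -0.1, 0, 0], [0.0076, 0.0006, -0.0227, -0.2, -0.2, 0, 0], [0.0075, 0.0007, -0.0227, -0.2, -0.2, 0, 0], [0.0075, 0.0008, -0.0227, -0.2, -0.2, 0, 0], [0.0074, 0.0008, -0.0228, -0.2, -0.2, 0, 0], [0.0073, 0.0009, -0.0228, -0.2, -0.2, 0, 0], [0.0073, 0.001, -0.0228, -0.2, -0.2, 0, 0], [0.0072, 0.0011, -0.0228, -0.2, -0.2, 0, 0], [0.0071, 0.0012, -0.0228, -0.2, -0.2, 0, 0], [0.0071, 0.0013, -0.0228, -0.2, -0.2, 0, 0], [0.007, 0.0014, -0.0229, -0.2, -0.2, 0, 0], [0.0069, 0.0015, -0.0229, -0.2, -0.2, 0, 0], [0.0069, 0.0016, -0.0229, -0.2, -0.2, 0, 0], [0.0068, 0.0016, -0.0229, -0.2, -0.2, 0, 0], [0.0051, 0.0013, -0.0172, -0.2, -0.1, 0, 0], [0.0034, 0.0009, -0.0115, -0.1, -0.1, 0, 0], [0.0017, 0.0005, -0.0057, -0.1, -0, 0, 0], 
[([0.427, -0.361, 0.022], 0.61), ([0.537, -0.348, 0.194], 0.58), ([0.475, -0.338, 0.024], 0.4)]
[([0.434, -0.359, 0.024], 0.63), ([0.433, -0.405, 0.021], 0.59), ([0.477, -0.337, 0.021], 0.49)] [([0.419, -0.348, 0.224], 0.87), ([0.533, -0.349, 0.197], 0.64)] []
```

{"fn": "arm_command", "kwargs": {"plan": [[[0.001,0,-0.0055,-0.1,0,0,0],[0.002,0,-0.011,-0.1,-0.1,0,0],[0.003,0.0004,-0.0165,-0.2,-0.1,0,0],[0.004,0.0006,-0.022,-0.2,-0.2,0,0],[0.006,0.0007,-0.022,-0.2,-0.2,0,0],[0.0075,0.0008,-0.022,-0.2,-0.2,0,0],[0.0075,0.0008,-0.022,-0.2,-0.2,0,0],[0.0075,0.001,-0.022,-0.2,-0.2,0,0],[0.0075,0.001,-0.022,-0.2,-0.2,0,0],[0.0075,0.001,-0.022,-0.2,-0.2,0,0],[0.0075,0.001,-0.022,-0.2,-0.2,0,0],[0.0075,0.0013,-0.022,-0.2,-0.2,0,0],[0.0075,0.0014,-0.022,-0.2,-0.2,0,0],[0.0075,0.0015,-0.022,-0.2,-0.2,0,0],[0.007,0.0016,-0.022,-0.2,-0.2,0,0],[0.007,0.0016,-0.022,-0.2,-0.2,0,0],[0.005,0.0013,-0.0165,-0.2,-0.1,0,0],[0.0034,0.001,-0.011,-0.1,-0.1,0,0],[0.0017,0.0005,-0.0055,-0.1,0,0,0],[0,0,0,0,0,0,0]]]}}

```text
t: 23.63
tool_pos: [0.4743, 0.0248, 0.2037]
tool_rot: [0.972, 1.455, -1.41]
contact_force: [-0.2, -1.1, -4.1]
opening: 0.0105
```

```bash
python3 - <<'E'
from h import *
np.set_printoptions(suppress=True)
o=ctrl.get_obs();print(basket_pose().round(3),o['t'])
path(pose(),bpose([.502,.015,.014],5),8,ramp=2)
E
```

```text
[[ 0.998 -0.063 -0.021  0.493]
 [ 0.064  0.998  0.013  0.025]
 [ 0.02  -0.014  1.     0.097]
 [ 0.     0.     0.     1.   ]] 23.6333
[0.0042, 0.002, 0.0006, -0.1, 0, -0.1, 0], [0.0083, 0.0041, 0.0012, -0.2, 0, -0.1, 0], [0.0125, 0.0062, 0.0018, -0.3, 0, -0.2, 0], [0.0124, 0.0062, 0.0019, -0.3, 0, -0.2, 0], [0.0124, 0.0062, 0.0019, -0.3, 0, -0.2, 0], [0.0124, 0.0062, 0.002, -0.3, 0, -0.2, 0], [0.0082, 0.0042, 0.0013, -0.2, 0, -0.1, 0], [0.0041, 0.0021, 0.0007, -0.1, 0, -0.1, 0],
```

{"fn": "arm_command", "kwargs": {"plan": [[[0.004,0.002,0.0006,-0.1,0,-0.1,0],[0.008,0.004,0.001,-0.2,0,-0.1,0],[0.012,0.006,0.0018,-0.3,0,-0.2,0],[0.012,0.006,0.0018,-0.3,0,-0.2,0],[0.012,0.006,0.0018,-0.3,0,-0.2,0],[0.012,0.006,0.0018,-0.3,0,-0.2,0],[0.008,0.004,0.001,-0.2,0,-0.1,0],[0.004,0.002,0.0006,-0.1,0,-0.1,0],[0,0,0,0,0,0,0]]]}}

```text
t: 24.38
tool_pos: [0.4866, 0.0089, 0.1146]
tool_rot: [0.94, 1.487, -1.402]
contact_force: [-0.3, -0.5, -4.9]
opening: 0.0102
```

```bash
python3 - <<'E'
from h import *
np.set_printoptions(suppress=True)
o=ctrl.get_obs();B=basket_pose();print(B.round(3),o['t'],o['contact_force'])
T=snap('wrist','w10.png');print(mark('wrist',T,'basket_lip'),mark('wrist',T,'basket'),mark('wrist',T,'mat'))
path(pose(),bpose([B[0,3],B[1,3],.003],np.degrees(np.arctan2(B[1,0],B[0,0]))),6,ramp=2)
E
```

```text
[[ 0.996 -0.09   0.004  0.503]
 [ 0.09   0.996  0.005  0.01 ]
 [-0.004 -0.004  1.     0.007]
 [ 0.     0.     0.     1.   ]] 24.3833 [-0.3291512  -0.54094108 -4.85712771]
[([0.384, 0.002, 0.03], 0.95)] [([0.501, 0.01, 0.003], 0.96)] []
[0.0006, 0.0001, 0, -0, 0, -0, 0], [0.0013, 0.0001, 0.0001, -0, 0, -0, 0], [0.0019, 0.0002, 0.0001, -0, 0.1, -0, 0], [0.0019, 0.0002, 0.0001, -0, 0.1, -0, 0], [0.0013, 0.0001, 0.0001, -0, 0, -0, 0], [0.0006, 0.0001, 0.0001, -0, 0, -0, 0],
```

{"fn": "arm_command", "kwargs": {"plan": [[[0.0006,0.0003,0,0,0,0,0],[0.0006,0.0003,0,0,0,0,0],[0.0006,0.0003,0,0,0,0,0],[0.0003,0.0002,0,0,0,0,0],[0,0,0,0,0,0,0]]]}}

```text
t: 25.0
tool_pos: [0.4906, 0.0095, 0.1185]
tool_rot: [0.945, 1.478, -1.394]
contact_force: [-1.0, 0.2, -4.6]
opening: 0.0102
```

```bash
python3 - <<'E'
from h import *
np.set_printoptions(suppress=True)
o=ctrl.get_obs();B=basket_pose();print(B.round(4),o['contact_force'],o['wrist_torque'])
E
```

```text
[[ 0.9958 -0.0916 -0.0086  0.508 ]
 [ 0.0917  0.9958  0.0059  0.0104]
 [ 0.008  -0.0066  0.9999  0.0115]
 [ 0.      0.      0.      1.    ]] [-1.0176325   0.23580795 -4.59208844] [ 0.03414829 -0.38790098 -0.01467373]
```

{"fn": "arm_command", "kwargs": {"plan": [[[0.001,0.0003,0,0,0,-0.1,0],[0.0016,0.0003,0,0,0,-0.1,0],[0.0016,0.0003,0,0,0,-0.1,0],[0.001,0.0003,0,0,0,-0.1,0],[0,0,0,0,0,0,0],[0,0,0,0,0,0,0]]]}}

```text
t: 25.5
tool_pos: [0.4904, 0.0094, 0.1136]
tool_rot: [0.941, 1.482, -1.399]
contact_force: [-0.3, -0.1, -4.8]
opening: 0.01
```

```bash
python3 - <<'E'
from h import *
np.set_printoptions(suppress=True)
o=ctrl.get_obs();B=basket_pose();print(B.round(4),o['contact_force'],o['wrist_torque'],o['dq'].round(3))
E
```

```text
[[ 0.9958 -0.0917 -0.0019  0.507 ]
 [ 0.0917  0.9958  0.0064  0.0103]
 [ 0.0013 -0.0065  1.      0.0065]
 [ 0.      0.      0.      1.    ]] [-0.27019667 -0.12830059 -4.77570402] [ 0.12307995 -0.31886319 -0.05343696] [ 0.     0.001 -0.002  0.003  0.004  0.001]
```

{"fn": "arm_command", "kwargs": {"plan": [[[0.001,0.0003,0,0,0,0,0],[0.001,0.0003,0,0,0,0,0],[0,0,0,0,0,0,0]]]}}

```text
t: 25.75
tool_pos: [0.4905, 0.0093, 0.1136]
tool_rot: [0.94, 1.483, -1.399]
contact_force: [0.3, 0.2, -4.3]
opening: 0.0103
```

{"fn": "arm_command", "kwargs": {"plan": [[[0,0,0,0,0,0,0.02],[0,0,0,0,0,0,0.04],[0,0,0,0,0,0,0.07],[0,0,0,0,0,0,0.085],[0,0,0,0,0,0,0.085],[0,0,0,0,0,0,0.085],[0,0,0,0,0,0,0.085],[0,0,0,0,0,0,0.085]]]}}

```text
t: 26.42
tool_pos: [0.4928, 0.0089, 0.1156]
tool_rot: [0.943, 1.477, -1.396]
contact_force: [-0.9, 0.4, 0.1]
opening: 0.0852
```

{"fn": "arm_command", "kwargs": {"plan": [[[-0.005,0,0,0,0,0,0.085],[-0.01,0,0,0,0,0,0.085],[-0.015,0,0,0,0,0,0.085],[-0.02,0,0,0,0,0,0.085],[-0.02,0,0,0,0,0,0.085],[-0.02,0,0,0,0,0,0.085],[-0.02,0,0,0,0,0,0.085],[-0.02,0,0,0,0,0,0.085],[-0.01,0,0,0,0,0,0.085],[0,0,0,0,0,0,0.085],[0,0,0,0,0,0,0.085]]]}}

```text
t: 27.33
tool_pos: [0.5431, 0.0149, 0.2593]
tool_rot: [0.944, 1.475, -1.395]
contact_force: [-0.6, -0.0, -0.8]
opening: 0.0848
```

```bash
python3 - <<'E'
from h import *
o=ctrl.get_obs();print(o['t'],o['tool_pos'],o['opening'])
T=snap('wrist','w11.png');print([mark('wrist',T,n) for n in('basket','basket_lip','mat','basket_grip')])
T=snap('top','t11.png');print(mark('top',T,'nut0'),mark('top',T,'adaptor0'))
T=snap('scene','s11.png');print([mark('scene',T,n) for n in('basket','nut0','adaptor0','reagent','slidebox','pot0','coplin')])
a=cv2.imread('pics/w11.png');c=cv2.imread('pics/s11.png')[100:320,120:520]
cv2.imwrite('pics/c11.png',np.vstack([cv2.resize(a,(440,275)),cv2.resize(c,(440,242))]))
E
```

```text
27.3333 [0.54307178 0.01493617 0.25925157] 0.08481612487592645
[[([0.503, 0.012, 0.003], 0.89)], [([0.389, 0.001, 0.03], 0.71)], [([0.504, 0.017, -0.0], 0.77)], [([0.499, 0.005, 0.133], 0.56)]]
[([0.442, 0.327, 0.006], 0.6), ([0.549, 0.323, 0.005], 0.6), ([0.491, 0.346, 0.005], 0.6), ([0.489, 0.372, -0.001], 0.35)] [([0.424, -0.407, 0.027], 0.72), ([0.429, -0.36, 0.024], 0.67), ([0.475, -0.337, 0.021], 0.47)]
[[([0.506, 0.012, 0.003], 0.62)], [([0.492, 0.376, 0.002], 0.53), ([0.547, 0.318, 0.004], 0.5), ([0.493, 0.341, 0.002], 0.42), ([0.439, 0.328, 0.004], 0.39)], [([0.477, -0.34, 0.025], 0.66), ([0.431, -0.404, 0.024], 0.62), ([0.509, 0.01, -0.001], 0.54), ([0.434, -0.361, 0.025], 0.43)], [([0.744, -0.213, 0.002], 0.9)], [([0.468, -0.187, -0.002], 0.78)], [([0.717, 0.217, 0.001], 0.88), ([0.523, 0.186, -0.003], 0.59)], [([0.818, 0.051, 0.001], 0.85)]]
```

View pics/c11.png

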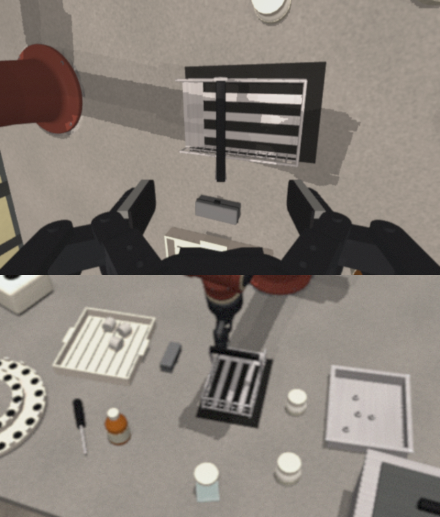

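The basket stands empty and upright on the mat. The three adaptors are in the tray, the four nuts are in the pan, the bystanders haven't moved and the gripper is clear. I'm handing the job in.

```bash
python3 -c "
from station import *
print(finish_job())"
```

```text
the job is handed in; nothing more can be done
None
```

The job is done and handed in at about 27.5 s of the 72 s allowed. `finish_job()` gives no verdict, so the result below rests on my own last checks.

I gripped the basket by its bar, carried it level over the pan and rocked it about 30° to both sides until all four nuts had dropped. I then tipped it about 70° over the tray with the lip about 60 mm above the bench, and set it back on the mat.

Last checks, from three cameras:
- **Nuts:** top and scene cameras both find all four inside the pan.
- **Adaptors:** top and scene cameras both find all three inside the tray.
- **Basket:** it stands empty and upright about 5 mm from the mat's centre, with the gripper open and clear above it.
- **Bystanders:** reagent, pots, coplin and slidebox are within about 5 mm of where they started. I did not re-measure the screwdriver, which looks unmoved in the last picture.

- **Early slide:** one adaptor slid out at about 38° of tilt, sooner than I planned, but low over the tray, and it stayed in.
- **Stray readings:** a few low-confidence detections disagreed, such as a nut at the mat's centre and an "adaptor" in the empty basket. The pictures showed these to be false.

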